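# Click the hob's heat dial round to the long tick

### The arm

A 6-joint arm with a two-finger parallel gripper is mounted at the origin on a cart in front of the work surface, level with it; the furniture and walls round the work are solid. World frame = base frame: x ahead of the robot, y to its left, z up, the work surface at z = 0. Lengths are in m, angles in rad, forces in N, time in s.
With the tool pointing down it reaches from about 0.35 to 0.925 m from the base axis. Payload 6.4 kg.
Tool frame: the origin (TCP) lies at the centre of the arm's flange, where the gripper is bolted on; the fingertips stand 199 mm ahead of it and the grasp point (between the pads) lies 180 mm ahead of it (ctrl.grip_point_offset is the distance from the TCP to the grasp point, in m); z points along the fingers, y is the line along which they close (so a half turn about z gives the same grasp; the last joint's range is limited). The gripper opens to 94 mm and grips with 3 to 60 N. Pads are 16 mm wide; open, the fingers measure 119 mm over their backs; the gripper's body (75 mm by 177 mm) begins 78 mm behind the grasp point.
Start: joints at [-1.33, 0.245, 1.558, -0, 1.339, -0.174], TCP at [0.262, -0.595, 0.405] pointing down, gripper open.
Joint ranges: [-3.13, 3.13], [-1.02, 2.26], [0.13, 2.54], [-0.95, 4.09], [0.21, 2.88], [-2.74, 2.74]. Speed limits (rad/s): [2.57, 2.57, 3.14, 3.14, 3.14, 3.14].

### API

Orientations are given as a unit quaternion [w, x, y, z].
In Python, from bench import ctrl gives the robot as it stands.
- The arm moves only by the tool arm_command, never from a script. Its argument "plan" is a list of rows, each a list of 6 numbers: the shift along the tool's x, y, z normalised to -1 to 1, where 1 is 1 m, then the turn, a rotation vector about the tool's x, y, z normalised to -1 to 1, where 1 is 2 pi rad. In form: [[x, y, z, wx, wy, wz], ...]. A call has 1 to 8 rows; each row shifts and turns the commanded pose from where the row before left it, along the tool's axes as they then stand; what a row does not reach is not made up. A row lasts 1/12 s, in which the tool goes at most 41.7 mm and 7.16 degrees, less where a joint would pass 70% of its speed; a pose out of reach is approached as far as the arm can. A call with a number of a shift or a turn outside -1 to 1 is refused whole. A call with a gripper value outside its range is refused whole. "fingers" is the closure in counts, from 0 (fully open) to 255 (shut), set as the call begins (left out, the last holds). The fingers move at their own pace and stop on an object; the grip force is fixed at half the most. Time passes only in rows, so rows that do not move let the fingers close. It gives the time, the measured TCP pose, the force, the opening and the grip force at its end, in the units of the state.
- ctrl.get_obs(): the state, without advancing time (a new reading comes with each control period).
- ctrl.get_image(name): name is "scene" or "top" or "wrist"; returns the picture (480x640x3 uint8, red, green, blue); there is no depth.
- ctrl.camera_info(name): a dict with "intrinsics" (3x3 intrinsics, pixels), "T" (4x4, takes a point from camera to world coordinates). Camera axes: x right, y up, looking along -z (the intrinsics and any distortion apply to the point x, -y, -z); pixel columns grow to the right and rows downward; lengths in m; the calibration is good to about 2 mm. A picture is of the moment at which its call begins: read the wrist's pose just before it. camera_info takes no time and is no camera call; for the wrist camera it gives the pose at the moment of the call.
- ctrl.close_job(): hands the job in; it is judged then, once.
The state is a dict: "clock": time; "joints": joint angles; "qvel": joint speeds; "joint_torque": joint torques, N m; "ee_pos": TCP position; "orientation": TCP orientation; "contact_force": force on the tool from outside, world axes, zero at the start; "wrist_torque": the same for the moment, N m; "grip_width": finger opening in m; "finger_force": force on a finger pad.
Only numpy, scipy, OpenCV 4.12 (cv2) and the standard library are available. Lean on these libraries where they do the work, as an engineer would, in place of code of your own. Each camera call takes 0.05 s, during which the arm holds its last target. There are 200 camera calls.

### The job

Turn the wide knurled dial of the portable hob clockwise with a fingertip, by friction alone, until its white pointer clicks in at the long tick on the panel, then take the finger away. Press only gently, and leave the bowl on the hob and the jar, mug, tin and tub standing around it where they are.

Things in the scene. Friction and masses are not known exactly. Their poses are not given: they have to be found in the camera images.
- hob: White box-shaped portable hob standing fixed on the worktop, 180 (x) x 290 (y) mm, panel 55 mm above the worktop. Origin: centre of its underside; x points to its back, y to its left, z up. A round steel cooking plate (dia. 144 mm) is at y = +60 mm, the black dial is at y = -85 mm.
- heat_dial (a joint): Angle of the dial in rad, growing clockwise seen from above; it does not rise. The dial clicks into a detent every 0.524 rad: 0 (pointer to the hob's left, +y), 0.524, 1.047, 1.571 (the long tick, pointer to the hob's back, +x), 2.094, 2.618; end stops just outside. It starts in the detent at 0.524 or 1.047. Between two detents it is pulled to the nearer one; turning it takes about 0.02 N m.
- dial_center (a point): Centre of the flat rubber-covered top of the dial, on its vertical axis, 79 mm above the worktop. The dial: a black disc, dia. 100 mm, 17 mm high, rim knurled, too wide to be taken between the fingers. It is sprung: under the finger it gives way straight down from about 2 N on, 1 mm for every further 2 N, at most 5 mm.
- dial_pointer (a point): Outer end of the flush white line on the dial's top, 44 mm from the axis; turns with the dial. A fingertip pressed on the top with about 7 N, 37 mm off the axis, and led round the axis in an arc carries the dial along, and holds better if it twists with the dial than if it keeps its direction.
- long_tick (a point): Outer end of the one long black tick on the panel, 80 mm from the dial's axis on the hob's back side; the other five ticks are short. Fixed to the hob.
- bowl: Round black bowl, dia. 102 mm, 51 mm high, standing loose on the hob's cooking plate (top of plate 62 mm above the worktop). Origin: centre of its underside. Not to be moved.
- spice_jar: Spice jar with a red cap, dia. 45 mm, 106 mm high, loose on the worktop just right of the hob. Origin: centre of its underside. Not to be moved.
- mug: White mug with small dark leaves, dia. 92 mm, 95 mm high, with a handle, on the worktop to the right. Origin: under its base, within 20 mm of the middle. Not to be moved.
- tin: Closed food tin, dia. 75 mm, 110 mm high, on the worktop to the right. Origin: centre of its underside. Not to be moved.
- tub: White rectangular spread tub, 93 x 125 mm, 66 mm high, on the worktop to the right. Origin: centre of its underside. Not to be moved.

How it is judged:
On the way, in this order (a step that is already met when the one before it is completed fails the run):
1. a fingertip rests on the dial (contact force between the fingers and heat_dial above 0.5 N), for 0.1 s.
2. the dial has been turned to the long tick (value of joint heat_dial between 1.4208 and 1.7208 rad), for 0.2 s.
At the end, for the whole second after the job is handed in: The dial rests in the detent at the long tick (joint within 0.1 rad of 1.571), not turning (value of joint heat_dial between 1.4708 and 1.6708 rad and velocity of joint heat_dial between -0.05 and 0.05 rad/s); the robot touches nothing.
It fails at once if the dial is pressed or squeezed with more than 25 N (contact force between the fingers and heat_dial above 25 N).
It fails at once if the bowl on the hob or the spice jar is moved by more than 15 mm, lifted or tipped (distance of any of bowl, spice_jar from where it was at the start of the episode above 0.015 m or angle between any of bowl, spice_jar's own z axis and vertical above 0.35 rad).
It fails at once if the mug, tin or tub is moved by more than 15 mm, lifted or tipped (distance of any of mug, tin, tub from where it was at the start of the episode above 0.015 m or angle between any of mug, tin, tub's own z axis and vertical above 0.35 rad).
It also fails if it takes over 35 s, if anything falls off the work surface, if the arm or the gripper's body presses on something with over 40 N, if the wrist force passes 120 N, or if a joint passes its speed limit or range.

## Working session

There is one attempt and no reset: what is moved stays moved. The work goes in short steps, Python scripts to look and compute and a tool call to move; the robot and the scene stay as the last step left them, time stands still between calls to the robot, and variables do not carry over. Pictures are saved under pics/ and viewed, at most 10 in all, crops included, and the job is handed in when it is done.

Besides the shell and the picture viewer there is one more tool, called by a JSON object that holds its "api" and its "payload", one argument or row to a line. arm_command: Moves the arm, as the interface text tells. Scaled input: -1 to 1 covers 1 m each way for a shift and 2 pi rad each way for a turn. Its arguments: {"type":"object","properties":{"plan":{"type":"array"},"fingers":{"type":"number"}},"required":["plan"]}

```bash
mkdir -p pics
cat > h.py <<'E'
import numpy as np, cv2
from bench import ctrl
def snap(n,f):
    i=ctrl.camera_info(n); im=ctrl.get_image(n); cv2.imwrite('pics/'+f,im[:,:,::-1]); return im,i
def ray(i,u,v):
    K=np.array(i['intrinsics']);T=np.array(i['T'])
    d=np.linalg.solve(K,[u,v,1.]); d=T[:3,:3]@[d[0],-d[1],-d[2]]
    return T[:3,3],d
def onz(i,u,v,z):
    o,d=ray(i,u,v); return o+d*(z-o[2])/d[2]
E
python3 - <<'E'
from h import *
a,i=snap('top','top1.png'); b,j=snap('scene','scene1.png')
print({k:np.round(v,3).tolist() if not isinstance(v,str) else v for k,v in i.items()}); print(np.round(j['T'],3).tolist())
o=ctrl.get_obs(); print(o)
E
```

```text
{'intrinsics': [[562.962, 0.0, 325.87], [0.0, 562.962, 226.159], [0.0, 0.0, 1.0]], 'T': [[-0.204, 0.953, -0.223, 0.178], [-0.979, -0.199, 0.044, 0.017], [-0.002, 0.227, 0.974, 1.51], [0.0, 0.0, 0.0, 1.0]]}
[[-0.837, 0.388, -0.385, 0.077], [-0.547, -0.593, 0.591, 0.581], [0.001, 0.706, 0.709, 0.868], [0.0, 0.0, 0.0, 1.0]]
{'clock': 0.1, 'joints': array([-1.33009173e+00,  2.45691103e-01,  1.55883163e+00,  2.92675983e-05,
        1.33871251e+00, -1.74112002e-01]), 'qvel': array([ 0.00229113, -0.00137728, -0.00358055,  0.00026408, -0.00038739,
        0.00033089]), 'joint_torque': array([-2.53829546e-05, -4.16916311e+01, -3.15525305e+01,  6.86603528e-02,
        3.09806911e-02, -5.07086452e-05]), 'ee_pos': array([ 0.26191794, -0.59468272,  0.40372179]), 'orientation': array([-8.21309274e-04,  9.78568261e-01,  2.05921063e-01, -1.31100838e-05]), 'contact_force': array([ 0.23292185, -0.40336001,  0.22726364]), 'wrist_torque': array([-0.03692422, -0.02518985, -0.00388561]), 'finger_force': 0.0, 'grip_width': 0.0939075151102194}
```

View pics/top1.png

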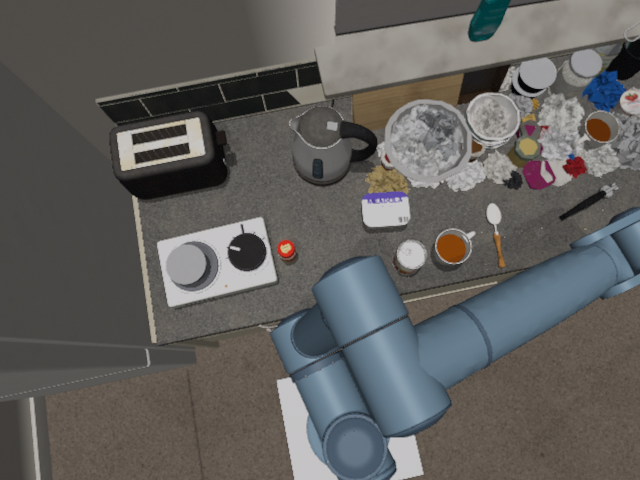

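View pics/scene1.png

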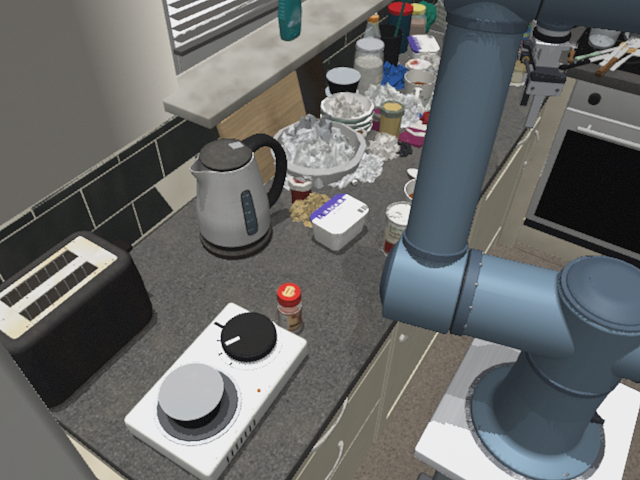

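The top view shows the hob at left, with the dial near (247,252), its pointer end near (230,247), the long tick near (242,225) and the jar at (287,250). In the scene view the dial is near (248,337). Next I measure these with masks.

Run:
```python
from h import *
R={}
for n,f,box in (('top','top1.png',(222,225,272,278)),('scene','scene1.png',(210,300,285,370))):
    im=cv2.imread('pics/'+f); i=ctrl.camera_info(n); g=im.max(2)
    x0,y0,x1,y1=box
    m=np.zeros(g.shape,np.uint8); m[y0:y1,x0:x1]=(g[y0:y1,x0:x1]<60)*255
    m=cv2.morphologyEx(m,cv2.MORPH_OPEN,np.ones((3,3)))
    c=max(cv2.findContours(m,0,2)[0],key=cv2.contourArea); h=cv2.convexHull(c)
    e=cv2.fitEllipse(h); print(n,e)
    P=np.array([onz(i,*p[0],.079) for p in h]); (cx,cy),r=cv2.minEnclosingCircle(P[:,:2].astype(np.float32))
    print('circle',cx,cy,r, 'ellipse ctr',onz(i,*e[0],.079))
    inside=np.zeros_like(m); cv2.fillPoly(inside,[h],255); inside=cv2.erode(inside,np.ones((3,3)))
    w=(g>120)&(inside>0); v,u=np.nonzero(w)
    W=np.array([onz(i,a,b,.079)[:2] for a,b in zip(u,v)])-[cx,cy]
    print('white n',len(W),'mean',W.mean(0),'far',W[np.argmax((W**2).sum(1))])
    R[n]=cv2.resize(im[y0-45:y1+45,x0-75:x1+75],None,fx=2 if n=='scene' else 3,fy=2 if n=='scene' else 3,interpolation=cv2.INTER_CUBIC)
i=ctrl.camera_info('top');im=cv2.imread('pics/top1.png')
# hob white
hsv=cv2.cvtColor(im,cv2.COLOR_BGR2HSV); m=((hsv[:,:,2]>170)&(hsv[:,:,1]<40)).astype(np.uint8); m[:215]=0;m[310:]=0;m[:,:150]=0;m[:,282:]=0
c=max(cv2.findContours(m,0,2)[0],key=cv2.contourArea); rc=cv2.boxPoints(cv2.minAreaRect(c)); print([onz(i,*p,.055).round(3).tolist() for p in rc])
print('tick',onz(i,242,225,.055),'jar',onz(i,287,247,.106))
cv2.imwrite('pics/c1.png',R['top'])
```

```text
top ((246.7645263671875, 251.70391845703125), (36.373870849609375, 37.163150787353516), 49.19544219970703)
circle 0.4806261658668518 0.16636916995048523 0.048795800656080246 ellipse ctr [0.48018799 0.16567395 0.079     ]
white n 33 mean [0.01538745 0.02742236] far [0.02270361 0.03667515]
scene ((248.26625061035156, 336.83331298828125), (48.40658950805664, 56.12118911743164), 77.1631088256836)
circle 0.4800693690776825 0.17132647335529327 0.05253436043858528 ellipse ctr [0.47915732 0.17308891 0.079     ]
white n 64 mean [0.01833214 0.02337131] far [0.0251624  0.03448969]
[[0.56, 0.406, 0.055], [0.571, 0.112, 0.055], [0.394, 0.104, 0.055], [0.385, 0.39, 0.055]]
tick [0.5588544  0.16808971 0.055     ] jar [0.46552947 0.06075158 0.106     ]
```

View pics/c1.png

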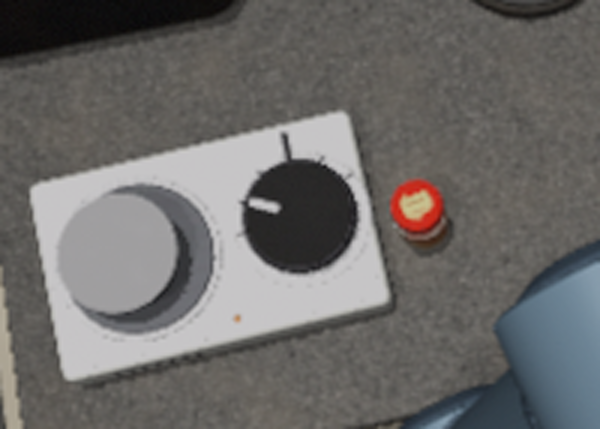

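Dial at about (0.480, 0.168). The pointer is about 60° off +x, so it starts at the 0.524 detent and has 60° clockwise to go. I move over there with the fingers shut.

{"api": "arm_command", "payload": {
  "plan": [
    [0.021, -0.025, 0, 0, 0, 0],
    [0.021, -0.025, 0, 0, 0, 0],
    [0.021, -0.025, 0, 0, 0, 0],
    [0.021, -0.025, 0, 0, 0, 0],
    [0.021, -0.025, 0, 0, 0, 0],
    [0.021, -0.025, 0, 0, 0, 0],
    [0.021, -0.025, 0, 0, 0, 0],
    [0.021, -0.025, 0, 0, 0, 0]
  ],
  "fingers": 255
}}

```text
clock: 0.77
ee_pos: [0.3352, -0.3425, 0.4041]
orientation: [-0.0, 0.979, 0.206, -0.0]
contact_force: [0.7, 0.2, 0.8]
grip_width: 0.0438
finger_force: 0.0
```

{"api": "arm_command", "payload": {
  "plan": [
    [0.021, -0.025, 0, 0, 0, 0],
    [0.021, -0.025, 0, 0, 0, 0],
    [0.021, -0.025, 0, 0, 0, 0],
    [0.021, -0.025, 0, 0, 0, 0],
    [0.021, -0.025, 0, 0, 0, 0],
    [0.021, -0.025, 0, 0, 0, 0],
    [0.021, -0.025, 0, 0, 0, 0],
    [0.021, -0.025, 0, 0, 0, 0]
  ]
}}

```text
clock: 1.43
ee_pos: [0.4082, -0.0917, 0.4044]
orientation: [-0.0, 0.979, 0.206, -0.0]
contact_force: [0.3, -1.1, 0.4]
grip_width: 0.0004
finger_force: 0.0
```

{"api": "arm_command", "payload": {
  "plan": [
    [0.021, -0.025, 0, 0, 0, 0],
    [0.021, -0.025, 0, 0, 0, 0],
    [0.021, -0.025, 0, 0, 0, 0],
    [0.021, -0.025, 0, 0, 0, 0],
    [0, 0, 0, 0, 0, -0.0195],
    [0, 0, 0, 0, 0, -0.0195],
    [0, 0, 0, 0, 0, -0.0195],
    [0, 0, 0, 0, 0, -0.0195]
  ]
}}

```text
clock: 2.1
ee_pos: [0.4447, 0.0324, 0.4042]
orientation: [-0.0, 0.898, 0.44, -0.0]
contact_force: [1.0, 1.0, 0.6]
grip_width: 0.0005
finger_force: 0.0
```

{"api": "arm_command", "payload": {
  "plan": [
    [0, 0, 0, 0, 0, -0.0195],
    [0, 0, 0, 0, 0, -0.0195],
    [0, 0, 0, 0, 0, -0.0195],
    [0, 0, 0, 0, 0, -0.0195],
    [0, 0, 0, 0, 0, -0.0195],
    [0, 0, 0, 0, 0, -0.0195],
    [0, 0, 0, 0, 0, -0.0195],
    [0, 0, 0, 0, 0, 0]
  ]
}}

```text
clock: 2.77
ee_pos: [0.4447, 0.032, 0.4043]
orientation: [-0.0, 0.635, 0.772, -0.0]
contact_force: [0.6, -0.1, 0.7]
grip_width: 0.0005
finger_force: 0.0
```

Run:
```python
from h import *
a,i=snap('wrist','w1.png'); o=ctrl.get_obs()
for k in ('clock','joints','ee_pos','orientation','contact_force','grip_width'): print(k,np.round(o[k],4))
print(np.round(i['T'],3).tolist(), np.round(i['intrinsics'],1).tolist())
```

```text
clock 2.8167
joints [-0.1835 -0.2583  2.0593  0.      1.3413 -0.3727]
ee_pos [0.4447 0.032  0.4043]
orientation [-3.000e-04  6.371e-01  7.708e-01 -2.000e-04]
contact_force [-0.6394 -0.317   0.1009]
grip_width 0.0003
[[0.981, -0.188, -0.045, 0.433], [0.193, 0.953, 0.232, 0.099], [-0.001, -0.236, 0.972, 0.384], [0.0, 0.0, 0.0, 1.0]] [[332.6, 0.0, 316.7], [0.0, 332.6, 239.5], [0.0, 0.0, 1.0]]
```

View pics/w1.png

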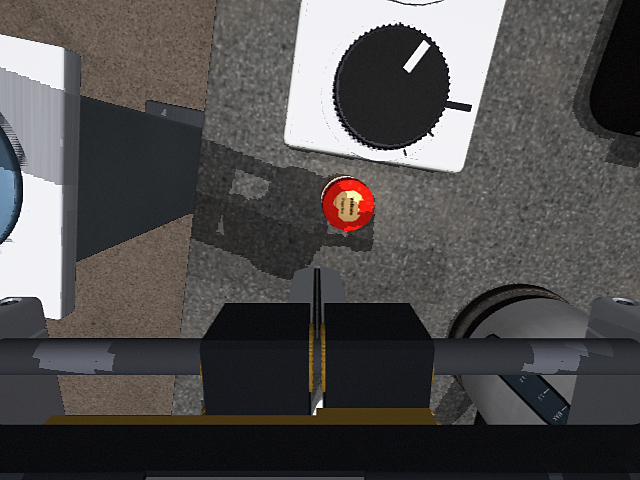

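The wrist view shows the dial centred near (391,87), the pointer's outer end at about (426,43), the long tick's end at (471,107) and the jar cap at (348,203). The fingers are shut.

Run:
```python
from h import *
im=cv2.imread('pics/w1.png'); i=ctrl.camera_info('wrist'); g=im.max(2)
m=np.zeros(g.shape,np.uint8); m[15:160,320:460]=(g[15:160,320:460]<75)*255
m=cv2.morphologyEx(m,cv2.MORPH_OPEN,np.ones((9,9)))
c=max(cv2.findContours(m,0,2)[0],key=cv2.contourArea); h=cv2.convexHull(c)
P=np.array([onz(i,*p[0],.076)[:2] for p in h]).astype(np.float32); (cx,cy),r=cv2.minEnclosingCircle(P); e=cv2.fitEllipse(P)
print('C',cx,cy,r,e)
C=np.array(e[0])
for n,u,v,z in (('ptr',426,43,.079),('tick',471,107,.055),('jar',348,203,.106)):
    p=onz(i,u,v,z)[:2]; d=p-C; print(n,p,np.hypot(*d),np.degrees(np.arctan2(d[1],d[0])))
```

```text
C 0.48479440808296204 0.1678384691476822 0.049910835921764374 ((0.48565712571144104, 0.16904422640800476), (0.09448976069688797, 0.09892550855875015), 54.171104431152344)
ptr [0.5038907  0.20666112] 0.04180303998861585 64.13970870979003
tick [0.56463689 0.17128439] 0.07901153209125873 1.6246912140791538
jar [0.46535446 0.06802078] 0.10304336857877 -101.36335107071582
```

Centre is about (0.4845, 0.168). The tick is at 2.4° and r = 80 mm, the pointer at 63° and r = 43 mm, both matching the sizes given. The contact point starts at 40° on the far side of the dial, clear of bowl and jar.

{"api": "arm_command", "payload": {
  "plan": [
    [0.0288, 0.0194, 0, 0, 0, 0],
    [0.0288, 0.0194, 0, 0, 0, 0],
    [0.0288, 0.0194, 0, 0, 0, 0],
    [0.0288, 0.0194, 0, 0, 0, 0],
    [0.0288, 0.0194, 0, 0, 0, 0],
    [0, 0, 0, 0, 0, 0]
  ]
}}

```text
clock: 3.32
ee_pos: [0.5136, 0.1956, 0.4043]
orientation: [-0.0, 0.636, 0.772, 0.001]
contact_force: [-0.1, 0.7, -0.1]
grip_width: 0.0008
finger_force: 0.0
```

{"api": "arm_command", "payload": {
  "plan": [
    [0, 0, 0.03, 0, 0, 0],
    [0, 0, 0.03, 0, 0, 0],
    [0, 0, 0.03, 0, 0, 0],
    [0, 0, 0.02, 0, 0, 0],
    [0, 0, 0.008, 0, 0, 0],
    [0, 0, 0, 0, 0, 0],
    [0, 0, 0, 0, 0, 0],
    [0, 0, 0, 0, 0, 0]
  ]
}}

```text
clock: 3.98
ee_pos: [0.5134, 0.1918, 0.2885]
orientation: [0.001, 0.637, 0.771, 0.001]
contact_force: [0.1, 0.1, 0.3]
grip_width: 0.0002
finger_force: 0.0
```

Run:
```python
from h import *
a,i=snap('wrist','w2.png'); o=ctrl.get_obs()
for k in ('clock','joints','ee_pos','orientation','contact_force'): print(k,np.round(o[k],4))
```

```text
clock 4.0333
joints [ 0.1506  0.1453  1.9013 -0.      1.0915 -0.0404]
ee_pos [0.5134 0.1918 0.2887]
orientation [0.0012 0.6364 0.7713 0.0013]
contact_force [ 0.5334  0.2392 -0.9513]
```

View pics/w2.png

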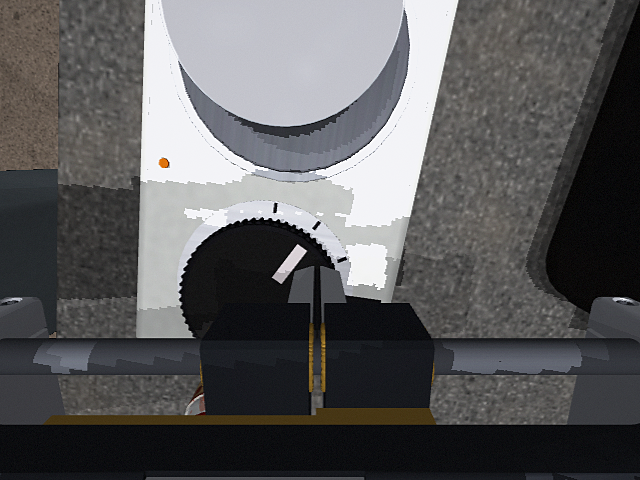

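The shut fingertips, at about (318,268), stand over the dial just clockwise of the pointer, with clear air to the bowl. The tip is at z = 0.0897, so I lower it gently.

{"api": "arm_command", "payload": {
  "plan": [
    [0, 0, 0.004, 0, 0, 0],
    [0, 0, 0.004, 0, 0, 0],
    [0, 0, 0.002, 0, 0, 0],
    [0, 0, 0.0015, 0, 0, 0],
    [0, 0, 0, 0, 0, 0],
    [0, 0, 0, 0, 0, 0],
    [0, 0, 0, 0, 0, 0],
    [0, 0, 0, 0, 0, 0]
  ]
}}

```text
clock: 4.7
ee_pos: [0.5132, 0.1919, 0.2762]
orientation: [0.001, 0.636, 0.772, 0.001]
contact_force: [-0.7, -0.5, 5.8]
grip_width: 0.0001
finger_force: 2.5
```

{"api": "arm_command", "payload": {
  "plan": [
    [0, 0, 0.0008, 0, 0, 0],
    [0, 0, 0, 0, 0, 0],
    [-0.0023, 0.0012, 0, 0, 0, 0.0111],
    [-0.0023, 0.0012, 0, 0, 0, 0.0111],
    [-0.0023, 0.0012, 0, 0, 0, 0.0111],
    [-0.0023, 0.0012, 0, 0, 0, 0.0111],
    [-0.0023, 0.0012, 0, 0, 0, 0.0111],
    [-0.0023, 0.0012, 0, 0, 0, 0.0111]
  ]
}}

```text
clock: 5.37
ee_pos: [0.5204, 0.1782, 0.2755]
orientation: [0.0, 0.784, 0.621, 0.0]
contact_force: [-2.0, -1.3, 6.7]
grip_width: 0.0004
finger_force: 3.5
```

{"api": "arm_command", "payload": {
  "plan": [
    [-0.0023, 0.0012, 0, 0, 0, 0.0111],
    [-0.0023, 0.0012, 0, 0, 0, 0.0111],
    [-0.0023, 0.0012, 0, 0, 0, 0.0111],
    [-0.0023, 0.0012, 0, 0, 0, 0.0111],
    [0, 0, 0, 0, 0, 0],
    [0, 0, 0, 0, 0, 0]
  ]
}}

```text
clock: 5.87
ee_pos: [0.5219, 0.168, 0.2755]
orientation: [0.0, 0.862, 0.508, 0.0]
contact_force: [-2.0, -0.3, 7.1]
grip_width: 0.0003
finger_force: 3.5
```

Run:
```python
from h import *
a,i=snap('wrist','w3.png'); o=ctrl.get_obs()
for k in ('clock','joints','ee_pos','orientation','contact_force'): print(k,np.round(o[k],4))
d=o['ee_pos'][:2]-[.4845,.168]; print(np.hypot(*d),np.degrees(np.arctan2(d[1],d[0])))
np.savez('w3.npz',T=i['T'],K=i['intrinsics'])
```

```text
clock 5.9167
joints [ 0.1047  0.1661  1.9055 -0.      1.0693  0.6104]
ee_pos [0.5219 0.168  0.2755]
orientation [2.000e-04 8.615e-01 5.077e-01 3.000e-04]
contact_force [-2.1985 -0.21    7.2889]
0.03742220174078074 0.06701417698349399
```

View pics/w3.png

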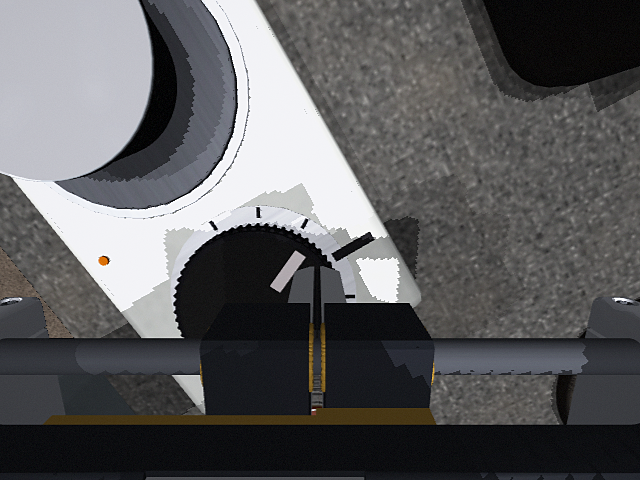

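The pointer's outer end, at about (300,254), has kept its place beside the fingertip, so the dial is being carried along. The long tick is at (335–372, 256–236). I compute the remaining angle.

Run:
```python
from h import *
f=np.load('w3.npz'); i={'T':f['T'],'intrinsics':f['K']}
for n,u,v,z in (('out',300,253,.0765),('in',274,289,.0765),('tick',372,236,.055)):
    d=onz(i,u,v,z)[:2]-[.4845,.168]; print(n,np.hypot(*d),np.degrees(np.arctan2(d[1],d[0])))
a,b=[onz(i,u,v,.0765)[:2] for u,v in ((300,253),(274,289))]; d=a-b; print(np.degrees(np.arctan2(d[1],d[0])))
```

```text
out 0.043121783852479494 26.05114329119524
in 0.016799343967141594 26.47918595364045
tick 0.07917577026373357 1.4500093869887383
25.777970040121357
```

About 24° remains, which is 6 more rows.

{"api": "arm_command", "payload": {
  "plan": [
    [-0.0023, 0.0012, 0, 0, 0, 0.0111],
    [-0.0023, 0.0012, 0, 0, 0, 0.0111],
    [-0.0023, 0.0012, 0, 0, 0, 0.0111],
    [-0.0023, 0.0012, 0, 0, 0, 0.0111],
    [-0.0023, 0.0012, 0, 0, 0, 0.0111],
    [-0.0023, 0.0012, 0, 0, 0, 0.0111],
    [0, 0, 0, 0, 0, 0],
    [0, 0, 0, 0, 0, 0]
  ]
}}

```text
clock: 6.58
ee_pos: [0.5189, 0.1527, 0.2755]
orientation: [0.0, 0.948, 0.318, 0.0]
contact_force: [-1.8, -1.3, 7.1]
grip_width: 0.0005
finger_force: 3.6
```

Run:
```python
from h import *
a,i=snap('wrist','w4.png'); o=ctrl.get_obs()
for k in ('clock','ee_pos','contact_force'): print(k,np.round(o[k],4))
g=a.min(2).astype(np.uint8); m=np.zeros_like(g); m[235:300,255:312]=(g[235:300,255:312]>120)
n,l,s,c=cv2.connectedComponentsWithStats(m)
for k in range(1,n):
    if s[k,4]>60:
        v,u=np.nonzero(l==k); P=np.array([onz(i,x,y,.0765)[:2] for x,y in zip(u,v)])-[.4845,.168]
        q=P.mean(0); print(s[k],c[k],np.hypot(*q),np.degrees(np.arctan2(q[1],q[0])))
```

```text
clock 6.6333
ee_pos [0.5189 0.1528 0.2755]
contact_force [-1.5398 -0.5204  7.5727]
[270 251  35  42 529] [287.06427221 271.59546314] 0.030228784569316554 2.3855443107537377
```

View pics/w4.png

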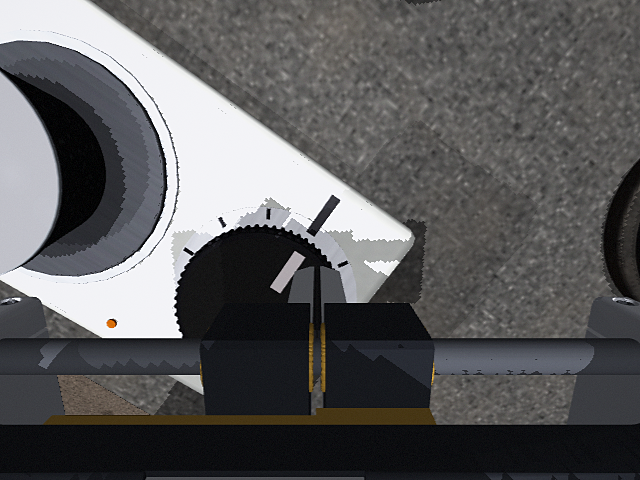

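The pointer, (275,290) to (302,255), now lines up with the long tick, (312,230) to (337,198). It measures 2.4°, the same as the tick. I lift straight off.

{"api": "arm_command", "payload": {
  "plan": [
    [0, 0, -0.002, 0, 0, 0],
    [0, 0, -0.004, 0, 0, 0],
    [0, 0, -0.02, 0, 0, 0],
    [0, 0, -0.03, 0, 0, 0],
    [0, 0, -0.03, 0, 0, 0],
    [0, 0, -0.02, 0, 0, 0],
    [0, 0, 0, 0, 0, 0],
    [0, 0, 0, 0, 0, 0]
  ]
}}

```text
clock: 7.3
ee_pos: [0.5186, 0.1529, 0.3811]
orientation: [0.0, 0.948, 0.318, 0.001]
contact_force: [0.5, 0.3, -0.8]
grip_width: 0.0005
finger_force: 0.0
```

Run:
```python
from h import *
a,i=snap('wrist','w5.png'); o=ctrl.get_obs()
for k in ('clock','ee_pos','contact_force'): print(k,np.round(o[k],4))
```

```text
clock 7.35
ee_pos [0.5181 0.1528 0.3794]
contact_force [-0.525   0.1992  0.2467]
```

View pics/w5.png

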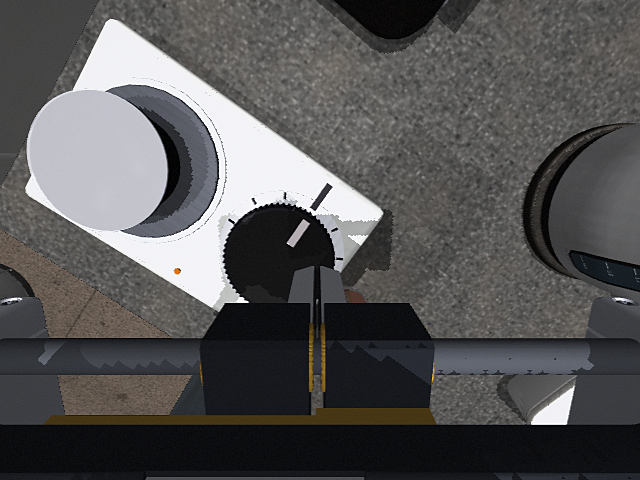

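The pointer, (291,243) to (307,222), still lines up with the long tick, (314,208) to (330,185), and the finger is clear of the dial.

```bash
python3 -c "
from bench import ctrl
print(ctrl.close_job())"
```

```text
the job is handed in; nothing more can be done
None
```

I turned the dial clockwise to the long tick, pressing with about 7 N; after I lifted the finger clear, the pointer still lined up with the tick, and I handed the job in at about 7.4 s (no verdict was shown).

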